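Open the bar clamp after a glue-up

ROBOT

A 6-joint arm with a two-finger parallel gripper is mounted at the origin on the work surface. World frame = base frame: x ahead of the robot, y to its left, z up, the work surface at z = 0. Lengths are in m, angles in rad, forces in N, time in s.
With the tool pointing down it reaches from about 0.25 to 0.725 m from the base axis. Payload 4 kg.
Tool frame: the origin (TCP) lies at the very end of the fingers, on their centre line; the grasp point (between the pads) lies 19 mm behind it; z points along the fingers, x is the direction in which the jaws open and shut, and the axes are right-handed (so a half turn about z gives the same grasp; the last joint's range is limited). The gripper opens to 85 mm and grips with 20 to 120 N. Pads are 22 mm wide; open, the fingers measure 114 mm over their backs; the gripper's body (76 mm by 85 mm) begins 54 mm behind the grasp point. The pads swing forward as they close: fully open they stand 13 mm farther back than shut.
Start: joints at [-1.347, 0.241, 0.005, 1.335, 0, 1.571], TCP at [0.111, -0.488, 0.231] pointing down, gripper open.
Joint ranges: [-2.72, 2.72], [-1.05, 1.87], [-1.09, 1.28], [-1.99, 2.15], [-1.42, 1.44], [-3.14, 3.14]. Speed limits (rad/s): [2.79, 2.79, 3.14, 3.14, 3.14, 3.14].

INTERFACE

Orientations are given as a unit quaternion [x, y, z, w].
In Python, from plant import sensors, cams, r gives the robot as it stands.
- The arm moves only by the shell command python3 -m pendant 'ROWS' [FORCE]. ROWS is JSON, a list of rows, each a list of 7 numbers: the turn, a rotation vector about the world's x, y, z in rad, then the shift along the world's x, y, z in mm, then the opening, from 0 (shut) to 1 (fully open). A call has 1 to 10 rows; each row shifts and turns the pose as measured when the row begins; what a row does not reach is not made up. A row lasts 1/12 s, in which the tool goes at most 41.7 mm and 7.16 degrees, less where a joint would pass 70% of its speed; a pose out of reach is approached as far as the arm can. A call is refused whole if a number of a shift passes 41.7 or a number of a turn 0.125, either way. A call with a gripper value outside its range is refused whole. The fingers move at their own pace and stop on an object; FORCE is the grip in N (left out, the last holds). Time passes only in rows, so rows that do not move let the fingers close. It gives the time, the measured TCP pose, the force and the opening at its end, in the units of the state.
- sensors.observe(): the state, without advancing time (a new reading comes with each control period).
- cams.snapshot(name): name is "scene" or "side" or "wrist"; returns the picture (480x640x3 uint8, red, green, blue); there is no depth.
- cams.get_calibration(name): a dict with "fov_y" (degrees; the focal length in pixels is half the picture's height over the tangent of half this angle, whatever the lens; pixels are square), "cx", "cy" (the principal point, pixels), "rvec" (rotation vector, rad) and "tvec" (3), from world to camera coordinates, as OpenCV has them. Camera axes: x right, y down, z forward; pixel columns grow to the right and rows downward; lengths in m; the calibration is good to about 2 mm. The wrist camera is an equidistant fisheye: a pixel r from the principal point sees the ray r / f radians off the axis. A picture is of the moment at which its call begins: read the wrist's pose just before it. get_calibration takes no time and is no camera call; for the wrist camera it gives the pose at the moment of the call.
- r.finish_job(): hands the job in, once; it reports no verdict.
The state is a dict: "time": time; "qpos": joint angles; "qvel": joint speeds; "joint_torque": joint torques, N m; "position": TCP position; "ee_rot": TCP orientation; "ft_force": force on the tool from outside, world axes, zero at the start; "wrist_torque": the same for the moment, N m; "opening": finger opening in m.
Only numpy, scipy, OpenCV 4.12 (cv2) and the standard library are available. Lean on these libraries where they do the work, as an engineer would, in place of code of your own. Each camera call takes 0.05 s, during which the arm holds its last target. There are 200 camera calls.

TASK

The glue has set and the clamp screw is already backed off: open the bar clamp so that the glued board can be taken out later. With a fingertip press the thumb release on the sliding jaw down, keep it down while you push the jaw back along the bar, away from the glued board, fully to the end stop, then let the release spring up again. Do not pick anything up, and leave the glued board and all the things standing about where they are.

Things in the scene. Friction and masses are not known exactly. Their poses are not given: they have to be found in the camera images.
- clamp: Aluminium bar clamp, jaws up, fixed on a plywood board 460 x 220 x 15 mm. Origin: centre of the plywood's underside, on the bench; x runs along the bar from the grey screw head (x -125 to -220 mm) to the tail, z up. Bar at y = 0, 20 mm wide, its top 66 mm above the bench, saw teeth below. End stop: the tail foot, x 175 to 193 mm, 74 mm high.
- jaw (a joint): Travel of the sliding jaw along the bar, m: 0 = nearest the screw head, 0.105 = at the end stop; starts at 0 to 0.035; grows as it is pushed along the clamp's +x. Grey carriage 66 x 40 mm, roof 74.5 mm above the bench, a 12 mm thick horn at its front 107 mm high. A ratchet (8 mm teeth) stops it moving tailward unless the release is held down; then it slides with about 2 N.
- jaw_face (a point): Middle of the horn's front face (42 x 40 mm), the face that looks at the glued board; it rides with the jaw, at clamp x = joint jaw, 86 mm above the bench.
- release (a joint): Downward travel of the thumb release, m: 0 = up, 0.007 = fully down. The jaw is free once it is over 0.004 down (0.005 to be sure). Sprung: starts to move at 2.5 N, about 5 N fully down; no catch. It may rest up to 0.004 down at the start, on a ratchet tooth's slope or tip. At the end stop it springs fully up when let go.
- thumb_plate (a point): Centre of the top face of the steel thumb release: a level plate 34 mm (along the bar) x 32 mm, riding on the jaw 34 mm tailward of its front face, 92 mm above the bench when up. Its tail end is turned up in a lip 13 mm high, inner side 17 mm tailward of this point, for pushing the jaw back. The horn's back is 22 mm the other way and 15 mm higher; the other two sides are open.
- workpiece_mid (a point): Centre of the glued board: three wooden strips, 90 mm (along the bar) x 80 x 12 mm, 90 g, loose, lying flat on top of the bar between the screw pad and the sliding jaw, its middle 72 mm above the bench.
- chassis: Bare slot-car chassis on four rubber wheels, 110 x 58 x 26 mm, on the plywood on the clamp's +y side. Origin: centre of its underside.
- glue: White glue bottle, 34 mm across, 100 mm tall, on the plywood on the clamp's -y side near the screw head. Origin: centre of its underside.
- driver: Screwdriver with a red handle, 150 mm long, lying on the plywood on the clamp's -y side beside the sliding jaw. Origin: underside, x along the shaft.
- spray: Black spray can with a red cap, 58 mm across, 235 mm tall, standing on the bench to the robot's right. Origin: centre of its underside.
- soda: Brown drink bottle, 72 mm across, 260 mm tall, standing on the bench to the robot's right. Origin: centre of its underside.
- mug: White mug, 80 mm across, 95 mm tall, on the bench to the robot's left. Origin: centre of its underside.
- car: White slot car, 135 x 58 x 34 mm, on the bench to the robot's right. Origin: centre of its underside.
- pliers: Pliers with blue handles, 150 mm long, 12 mm thick, lying on the bench to the robot's left. Origin: underside, near the joint.

How it is judged:
By the outcome, as a careful person would: the job done as asked, in the order asked, and still so for the second after the job is handed in, with the robot touching nothing.
It also fails if it takes over 32 s, if anything falls off the work surface, if the arm or the gripper's body presses on something with over 40 N, if the wrist force passes 120 N, or if a joint passes its speed limit or range.

## Working session

There is one attempt and no reset: what is moved stays moved. The work goes in short steps, Python scripts to look and compute and a shell command to move; the robot and the scene stay as the last step left them, time stands still between calls to the robot, and variables do not carry over. Pictures are saved under pics/ and viewed, about 8 in all and at most 12, crops included, and the job is handed in when it is done.

```bash
mkdir -p pics; ls; cat > h.py <<'E'
import numpy as np, cv2
from plant import sensors, cams, r
def snap(n,f):
    im=cams.snapshot(n); cv2.imwrite('pics/'+f,im[:,:,::-1]); return im
def cal(n):
    c=cams.get_calibration(n); R=cv2.Rodrigues(np.array(c['rvec'],float))[0]; t=np.array(c['tvec'],float).ravel()
    return 240/np.tan(np.radians(c['fov_y'])/2),c['cx'],c['cy'],R,t
def ray(n,u,v,C=None):
    f,cx,cy,R,t=C or cal(n); x,y=(u-cx)/f,(v-cy)/f
    if n=='wrist':
        th=np.hypot(x,y); s=np.sin(th)/max(th,1e-9); d=np.array([x*s,y*s,np.cos(th)])
    else: d=np.array([x,y,1.])
    return -R.T@t, R.T@(d/np.linalg.norm(d))
def onz(n,u,v,z,C=None):
    o,d=ray(n,u,v,C); return o+d*(z-o[2])/d[2]
def proj(n,p,C=None):
    f,cx,cy,R,t=C or cal(n); q=R@np.array(p)+t
    if n=='wrist':
        rr=np.hypot(q[0],q[1]); k=np.arctan2(rr,q[2])/rr; return cx+f*k*q[0],cy+f*k*q[1]
    return cx+f*q[0]/q[2],cy+f*q[1]/q[2]
E
python3 - <<'E'
from h import *
print({k:np.round(v,3) for k,v in sensors.observe().items()})
for n in('scene','side'): snap(n,n+'1.png'); o,d=ray(n,320,240); print(n,o,d)
E
```

```text
pics
{'time': np.float64(0.0), 'qpos': array([-1.347,  0.241,  0.004,  1.335, -0.   ,  1.571]), 'qvel': array([-0.001, -0.001, -0.001, -0.001,  0.001,  0.002]), 'joint_torque': array([ 1.0000e-03, -3.7232e+01,  2.5241e+01,  1.7000e-02,  0.0000e+00,
       -0.0000e+00]), 'position': array([ 0.111, -0.487,  0.23 ]), 'ee_rot': array([ 0.782, -0.624, -0.001, -0.001]), 'ft_force': array([ 0.066,  0.267, -0.179]), 'wrist_torque': array([ 0.032, -0.018, -0.024]), 'opening': np.float64(0.086)}
scene [ 1.17145091 -0.57584237  0.90823696] [-0.54477106  0.49319299 -0.67822207]
side [-0.01666576  0.6484009   0.71507339] [ 0.51893421 -0.5886269  -0.61985938]
```

View pics/scene1.png

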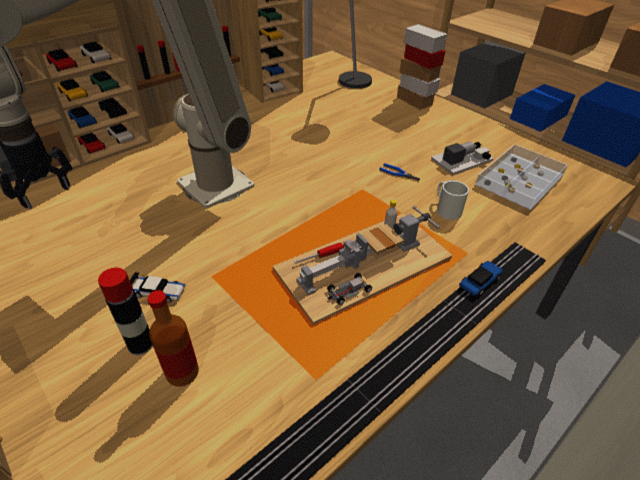

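View pics/side1.png

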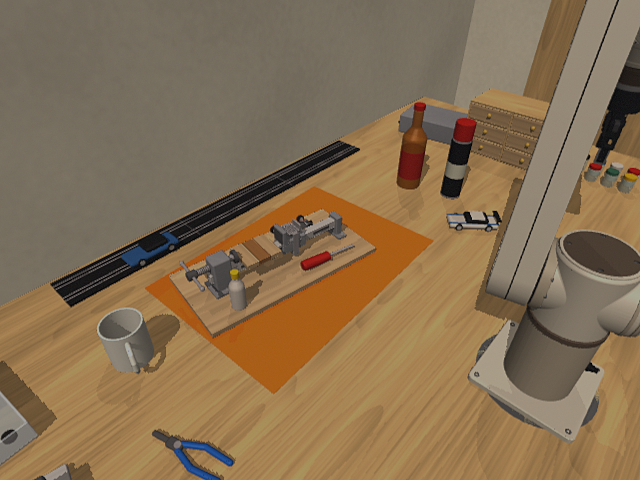

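Scene: the clamp is at about (360,265), its tail to the left, with the soda and spray well clear. Side: the clamp is at about (270,265), its tail to the right near (338,225). Next, an enlarged view of both in one picture.

```bash
python3 - <<'E'
from h import *
a=cv2.imread('pics/scene1.png')[190:330,265:465]; b=cv2.imread('pics/side1.png')[195:345,160:385]
a=cv2.resize(a,(430,301),interpolation=2) if 0 else cv2.resize(a,None,fx=4,fy=4,interpolation=2)
cv2.imwrite('pics/sc_crop.png',a)
cv2.imwrite('pics/si_crop.png',cv2.resize(b,None,fx=3.5,fy=3.5,interpolation=2))
for n,ps in dict(scene=[(273,267),(313,320),(452,256)],side=[(213,332),(376,246),(169,275)]).items():
    P=[onz(n,u,v,.015) for u,v in ps]; print(n,np.round(P,3).tolist(),[np.linalg.norm(P[0]-P[1]),np.linalg.norm(P[1]-P[2]),np.linalg.norm(P[0]-P[2])])
E
```

```text
scene [[0.453, -0.096, 0.015], [0.659, -0.129, 0.015], [0.745, 0.315, 0.015]] [np.float64(0.2088108228312266), np.float64(0.45205471502845174), np.float64(0.5038406970732614)]
side [[0.527, 0.357, 0.015], [0.448, -0.095, 0.015], [0.739, 0.322, 0.015]] [np.float64(0.4589447466724517), np.float64(0.5089123230812086), np.float64(0.21544260810926308)]
```

View pics/sc_crop.png

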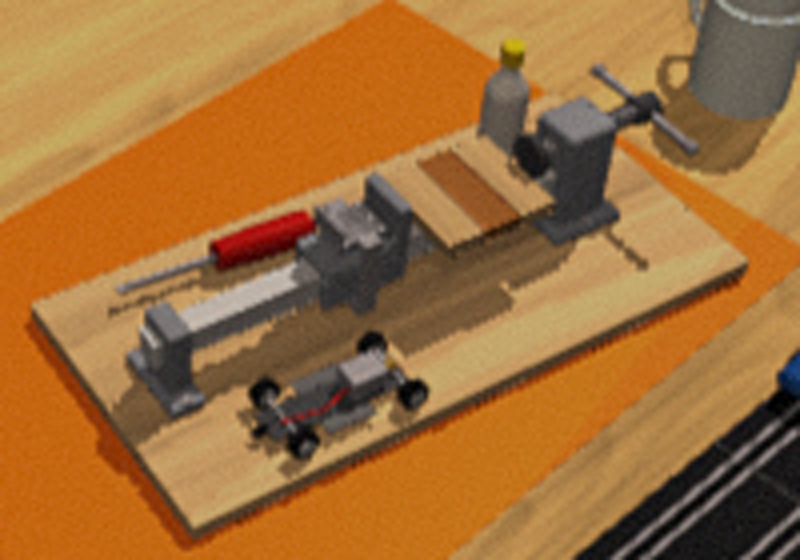

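View pics/si_crop.png

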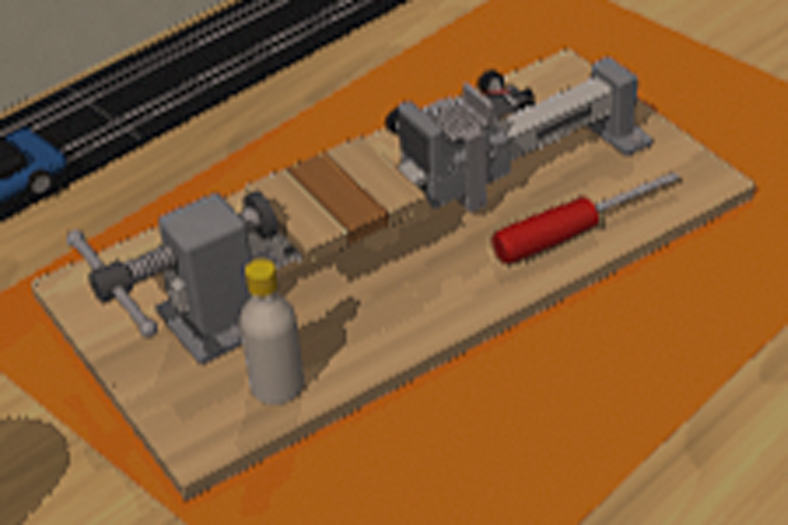

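```bash
cat >> h.py <<'E'
def frame():
    S=[onz('scene',u,v,.015) for u,v in [(273.25,267),(313.2,321.8),(451.5,256)]]
    D=[onz('side',u,v,.015) for u,v in [(374.9,247.9),(212.9,334.5),(170.6,276)]]
    A=(S[0]+D[0])/2; B=S[1]; C=(S[2]+D[2])/2; E=D[1]
    ex=((A+B)-(C+E)); ex/=np.linalg.norm(ex); ey=np.array([-ex[1],ex[0],0]); return (B+E+A+C)[:2]/4,ex,ey,(A,B,C,E)
E
python3 - <<'E'
from h import *
o,ex,ey,cs=frame(); print(np.round(cs,4).tolist(),o,ex,np.linalg.norm(cs[0]-cs[3]),np.linalg.norm(cs[0]-cs[1]))
def loc(p): q=p[:2]-o; return np.round([q@ex[:2],q@ey[:2]],4)
k=lambda u,v:(265+u/4,190+v/4); s=lambda u,v:(160+u/3.5,195+v/3.5)
def show(t,n,uv,z): p=onz(n,*uv,z); print(t,n,np.round(p,3),loc(p))
show('plate','scene',k(350,220),.092);show('plate','side',s(460,121),.092)
show('horn front top','side',s(420,119),.107)
show('horn top mid','scene',k(392,193),.107)
show('tail top','scene',k(165,322),.074);show('tail top','side',s(613,72),.074)
show('spray','scene',(138,345),0);show('soda','scene',(182,375),0);show('spray','side',(453,192),0);show('soda','side',(408,182),0)
E
```

```text
[[0.4496, -0.0912, 0.015], [0.6635, -0.1319, 0.015], [0.7388, 0.3177, 0.015], [0.5217, 0.3608, 0.015]] [0.59337699 0.11384135] [-1.61257464e-01 -9.86912372e-01  6.07663587e-17] 0.4577254316252169 0.21781868694460108
plate scene [0.586 0.07  0.092] [ 0.0441 -0.0007]
plate side [0.581 0.073 0.092] [ 0.042  -0.0054]
horn front top side [0.588 0.104 0.107] [ 0.011  -0.0038]
horn top mid scene [0.596 0.098 0.107] [0.0155 0.0049]
tail top scene [ 0.564 -0.071  0.074] [0.1868 0.0012]
tail top side [ 0.559 -0.062  0.074] [ 0.1786 -0.0056]
spray scene [ 0.44  -0.479  0.   ] [ 0.6095 -0.0561]
soda scene [ 0.576 -0.439  0.   ] [0.5487 0.0724]
spray side [ 0.441 -0.49   0.   ] [ 0.6203 -0.0532]
soda side [ 0.576 -0.445  0.   ] [0.5541 0.0731]
```

```bash
python3 -m pendant '[[0,0,0.063,25,29,0,0],[0,0,0.063,25,29,0,0],[0,0,0.063,25,29,0,0],[0,0,0.063,25,29,0,0],[0,0,0.063,25,29,0,0],[0,0,0.063,25,29,0,0],[0,0,0.063,25,29,0,0],[0,0,0.063,25,29,0,0],[0,0,0.063,25,29,0,0],[0,0,0.063,25,29,0,0]]' 30
```

```text
time: 0.93
position: [0.3616, -0.1872, 0.2256]
ee_rot: [0.938, -0.346, -0.004, -0.0]
ft_force: [0.9, -1.3, -0.2]
opening: -0.0002
```

```bash
python3 -m pendant '[[0,0,0.06,24,28,0,0],[0,0,0.06,24,28,0,0],[0,0,0.06,24,28,-6,0],[0,0,0.06,24,28,-6,0],[0,0,0.06,24,28,-6,0],[0,0,0.06,24,28,-6,0],[0,0,0.06,24,28,-6,0],[0,0,0.06,24,28,-6,0],[0,0,0.06,24,28,-6,0],[0,0,0,0,0,0,0]]'
python3 - <<'E'
from h import *
C=cal('wrist'); snap('wrist','w1.png'); snap('side','side2.png'); s=sensors.observe(); print(s['position'],s['ee_rot'],s['ft_force'])
p=s['position']; print('tip',proj('wrist',p,C),proj('wrist',[.585,.071,.092],C),proj('wrist',[.585+.161*.017,.071+.987*.022,.107],C))
E
```

```text
time: 1.77
position: [0.5867, 0.0866, 0.1767]
ee_rot: [0.998, -0.063, -0.005, 0.001]
ft_force: [-0.5, -0.8, -0.8]
opening: 0.0002
[0.58385122 0.08276611 0.17802456] [ 0.99782249 -0.06563463 -0.0061548   0.0021209 ] [-1.27006368 -0.90023274  0.07815951]
tip (np.float64(312.7470405844155), np.float64(314.8252746765129)) (np.float64(319.53587648048125), np.float64(265.97161036751135)) (np.float64(319.49337332271904), np.float64(241.458170243145))
```

View pics/w1.png

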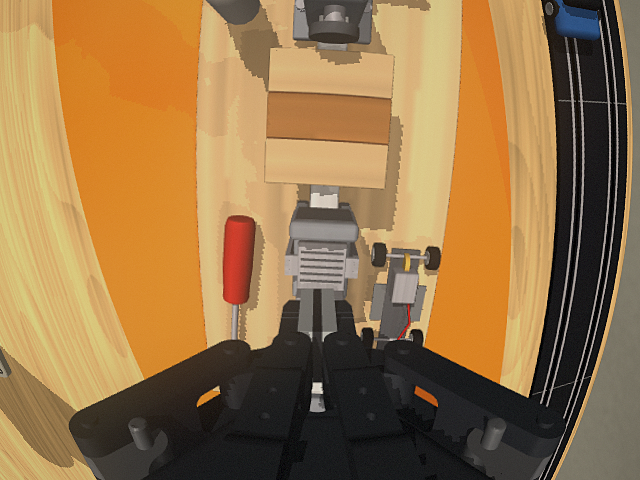

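Wrist view: the ridged plate spans u 301–346, v 246–290. The horn top is centred at u≈323 with its back edge at v≈241. The fingertips enter at about (318,290).

```bash
python3 - <<'E'
from h import *
o,ex,ey,_=frame(); C=cal('wrist'); p0=sensors.observe()['position']; print(p0)
for t,u,v,z in [('hornback',323.5,241,.107),('hornfronttop',323,207,.107),('plateL',301,268,.092),('plateR',346,268,.092),('plate front',323.5,248,.092),('lip?',323.5,289,.105),('bar',325,193,.066),('wp headedge L',270,48,.078),('wp R',392,55,.078),('wpL',264,182,.078),('wpR',384,188,.078)]:
    p=onz('wrist',u,v,z,C); print(t,np.round(p,4),np.round([(p[:2]-o)@ex[:2],(p[:2]-o)@ey[:2]],4))
a=cv2.imread('pics/w1.png')[200:350,230:430]; b=cv2.imread('pics/side2.png')[150:300,220:420]
cv2.imwrite('pics/c2.png',np.vstack([cv2.resize(a,None,fx=2,fy=2,interpolation=2) if 0 else cv2.resize(a,(400,300),interpolation=2),cv2.resize(b,(400,300),interpolation=2)]))
E
```

```text
[0.58385122 0.08276611 0.17802456]
hornback [0.5872 0.0882 0.107 ] [ 0.0263 -0.002 ]
hornfronttop [0.5895 0.1092 0.107 ] [ 0.0052 -0.003 ]
plateL [0.5694 0.0665 0.092 ] [ 0.0506 -0.016 ]
plateR [0.5991 0.0627 0.092 ] [0.0496 0.0139]
plate front [0.586  0.0786 0.092 ] [ 0.036  -0.0016]
lip? [0.583  0.0554 0.105 ] [ 0.0593 -0.0008]
bar [0.5911 0.1096 0.066 ] [ 0.0046 -0.0015]
wp headedge L [0.5688 0.2123 0.078 ] [-0.0932 -0.0402]
wp R [0.6461 0.1981 0.078 ] [-0.0916  0.0385]
wpL [0.5521 0.1247 0.078 ] [-0.004  -0.0424]
wpR [0.6308 0.1105 0.078 ] [-0.0027  0.0375]
```

View pics/c2.png

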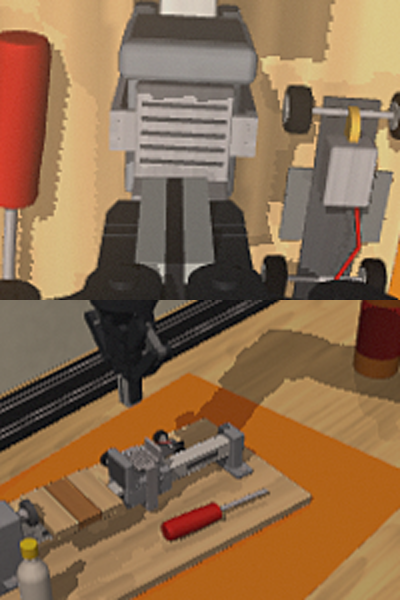

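Wrist and fixed views put the plate centre at clamp x≈0.043–0.048, so I'll use 0.046. I'll move above it and down to just clear of the lip, then check.

```bash
python3 -m pendant '[[0,0,0,0.5,-14,-5,0],[0,0,0,0,0,-18,0],[0,0,0,0,0,-18,0],[0,0,0,0,0,-12,0],[0,0,0,0,0,-4,0],[0,0,0,0,0,0,0]]'
python3 - <<'E'
from h import *
C=cal('wrist'); s=sensors.observe(); a=snap('wrist','w2.png')[190:360,220:440,::-1]; b=snap('side','side3.png')[190:290,260:380,::-1]; c=snap('scene','sc3.png')[190:290,310:430,::-1]; s=sensors.observe()
print(s['position'],s['ft_force'])
f=lambda x,w,h:cv2.resize(x,(w,h),interpolation=2)
cv2.imwrite('pics/c3.png',np.vstack([f(a,360,278),np.zeros((2,360,3),np.uint8)])) 
B=np.hstack([f(b,400,320),f(c,400,320)]); A=np.zeros((278,800,3),np.uint8); A[:,:360]=f(a,360,278)
cv2.imwrite('pics/c3.png',np.vstack([A,B]))
for n in('side','scene'): print(n,proj(n,s['position']))
E
```

```text
time: 2.37
position: [0.5803, 0.0564, 0.1213]
ee_rot: [0.997, -0.072, -0.005, 0.004]
ft_force: [0.4, -0.7, -0.4]
opening: 0.0001
[0.58194169 0.05760119 0.12295338] [ 0.98288421 -0.36891016  0.18969796]
side (np.float64(295.5943064794968), np.float64(216.0101093701094))
scene (np.float64(348.7456683081215), np.float64(237.71557897056394))
```

View pics/c3.png

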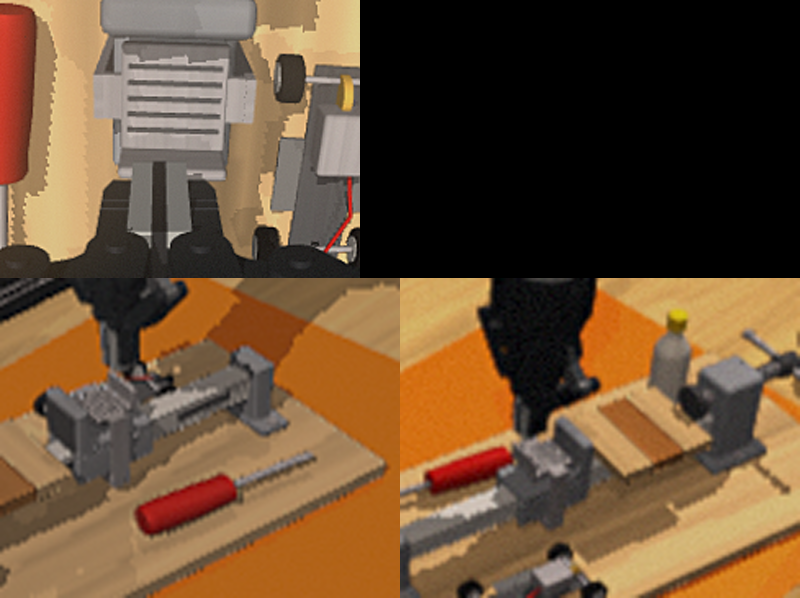

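Wrist crop: the whole plate is now visible, U 122–228, V 40–150, with the lip face at V 150–165. The fingertips are over or behind the lip, so the arm overshot tailward.

```bash
python3 - <<'E'
from h import *
o,ex,ey,_=frame(); C=cal('wrist'); s=sensors.observe();p=s['position']
L=lambda p:np.round([(p[:2]-o)@ex[:2],(p[:2]-o)@ey[:2]],4)
print(p,L(p),s['qvel'],proj('wrist',p,C))
for t,U,V,z in [('hornback',180,38,.107),('plate shadow end',175,60,.092),('lipfoot',175,150,.092),('liptop',175,164,.105),('liptop back',172,178,.105),('L',122,100,.092),('R',228,100,.092)]:
    q=onz('wrist',220+U/1.636,190+V/1.636,z,C); print(t,np.round(q,4),L(q))
for n,U,V in [('side',105,405-278),('scene',547-400,458-278)]:
    x0=260 if n=='side' else 310
    q=onz(n,x0+U*.3,190+V*.3125,.092); print(n,q,L(q))
E
```

```text
[0.58194169 0.05760119 0.12295338] [ 0.0573 -0.0022] [ 1.22861247e-02  1.56484872e-03  1.87357404e-02 -3.37745251e-03
  1.55855809e-03  5.55791939e-05] (np.float64(318.145445836351), np.float64(304.9009081264407))
hornback [0.5922 0.0932 0.107 ] [0.0206 0.0022]
plate shadow end [0.5897 0.083  0.092 ] [0.031  0.0014]
lipfoot [0.5859 0.054  0.092 ] [0.0603 0.0022]
liptop [0.5858 0.0554 0.105 ] [0.0589 0.002 ]
liptop back [0.5843 0.051  0.105 ] [0.0635 0.0012]
L [0.5721 0.0727 0.092 ] [ 0.044  -0.0143]
R [0.604  0.0682 0.092 ] [0.0433 0.0179]
side [0.58087795 0.07347686 0.092     ] [ 0.0419 -0.0058]
scene [0.59176086 0.07025152 0.092     ] [0.0433 0.0054]
```

```bash
python3 -m pendant '[[0,0,0,6,14,0,0],[0,0,0,0,0,0,0],[0,0,0,0,0,0,0]]'
```

```text
time: 2.77
position: [0.5903, 0.0722, 0.1262]
ee_rot: [0.997, -0.072, -0.001, 0.003]
ft_force: [-0.1, -0.3, 0.7]
opening: -0.0002
```

```bash
python3 -m pendant '[[0,0,0,-2,0,-10,0],[0,0,0,0,0,-10,0],[0,0,0,0,0,-4,0],[0,0,0,0,0,0,0],[0,0,0,0,0,0,0]]'; python3 -c "
from plant import sensors as s
o=s.observe();print(o['position'],o['ft_force'])"
```

```text
time: 3.18
position: [0.5884, 0.0737, 0.1001]
ee_rot: [0.998, -0.071, -0.0, 0.003]
ft_force: [0.1, 0.4, -0.1]
opening: 0.0001
[0.58840108 0.07374947 0.10007569] [ 0.06837012  0.44463577 -0.10495905]
```

```bash
python3 -m pendant '[[0,0,0,0,-1,-5,0],[0,0,0,0,0,-3,0],[0,0,0,0,0,0,0]]';python3 -m pendant '[[0,0,0,0,0,-3,0],[0,0,0,0,0,0,0]]';python3 -m pendant '[[0,0,0,0,0,-3,0],[0,0,0,0,0,0,0]]'
```

```text
time: 3.43
position: [0.5884, 0.0726, 0.0912]
ee_rot: [0.997, -0.071, -0.0, 0.003]
ft_force: [-0.8, 1.0, 2.6]
opening: -0.0
time: 3.6
position: [0.5887, 0.0726, 0.0888]
ee_rot: [0.997, -0.071, -0.0, 0.002]
ft_force: [-1.7, 0.3, 2.8]
opening: 0.0002
time: 3.77
position: [0.589, 0.0726, 0.0866]
ee_rot: [0.997, -0.071, 0.001, 0.002]
ft_force: [-1.9, 0.4, 4.1]
opening: -0.0002
```

```bash
python3 -m pendant '[[0,0,0,0,0,-3,0],[0,0,0,0,0,-1,0],[0,0,0,0,0,0,0]]';python3 -m pendant '[[0,0,0,0,0,-2,0]]'
```

```text
time: 4.02
position: [0.5893, 0.0727, 0.0858]
ee_rot: [0.997, -0.071, 0.002, 0.002]
ft_force: [-2.9, -0.4, 4.2]
opening: -0.0001
time: 4.1
position: [0.5894, 0.0727, 0.0849]
ee_rot: [0.997, -0.071, 0.002, 0.002]
ft_force: [-2.9, -1.0, 14.5]
opening: -0.0
```

```bash
python3 -m pendant '[[0,0,0,-1,-4,-1,0],[0,0,0,-0.7,-4,-1,0],[0,0,0,-0.7,-4,-1,0],[0,0,0,-0.7,-4,-1,0]]'
```

```text
time: 4.43
position: [0.5872, 0.0605, 0.085]
ee_rot: [0.998, -0.069, 0.004, -0.002]
ft_force: [-2.7, 1.7, 7.0]
opening: 0.0
```

```bash
python3 -m pendant '[[0,0,0,-1,-6,-1,0],[0,0,0,-1,-6,-1,0],[0,0,0,-1,-6,-1,0],[0,0,0,-1,-6,-1,0]]'; python3 -m pendant '[[0,0,0,-1,-6,-1,0],[0,0,0,-1,-6,-1,0],[0,0,0,-1,-6,-1,0],[0,0,0,-1,-6,-1,0]]'
```

```text
time: 4.77
position: [0.5836, 0.0402, 0.0851]
ee_rot: [0.998, -0.067, 0.006, -0.006]
ft_force: [-2.0, 2.6, 6.5]
opening: -0.0003
time: 5.1
position: [0.5799, 0.019, 0.0851]
ee_rot: [0.998, -0.066, 0.007, -0.01]
ft_force: [-2.3, 2.4, 6.9]
opening: -0.0001
```

```bash
python3 -m pendant '[[0,0,0,-1,-6,-1,0],[0,0,0,-1,-6,-1,0],[0,0,0,-1,-6,-1,0],[0,0,0,-1,-6,-1,0],[0,0,0,-1,-6,-1,0]]'; python3 -m pendant '[[0,0,0,-1,-4,-1,0],[0,0,0,-1,-4,-1,0],[0,0,0,-1,-4,-1,0]]'
```

```text
time: 5.52
position: [0.5752, -0.0076, 0.0851]
ee_rot: [0.998, -0.064, 0.009, -0.015]
ft_force: [-1.3, 2.4, 7.4]
opening: 0.0002
time: 5.77
position: [0.5732, -0.0184, 0.0852]
ee_rot: [0.998, -0.064, 0.012, -0.018]
ft_force: [-2.2, 1.8, 7.7]
opening: 0.0
```

```bash
python3 -m pendant '[[0,0,0,-0.7,-4,-1,0],[0,0,0,-0.7,-4,-1,0]]'; python3 -m pendant '[[0,0,0,-0.7,-4,-1,0],[0,0,0,-0.5,-3,-1,0]]'; python3 -m pendant '[[0,0,0,-0.5,-3,-1,0],[0,0,0,-0.5,-3,-1,0]]'
```

```text
time: 5.93
position: [0.5727, -0.0247, 0.0853]
ee_rot: [0.998, -0.063, 0.013, -0.02]
ft_force: [-0.3, 3.6, 4.1]
opening: -0.0001
time: 6.1
position: [0.5732, -0.0293, 0.0853]
ee_rot: [0.998, -0.062, 0.015, -0.023]
ft_force: [-2.2, 8.5, 6.1]
opening: 0.0003
time: 6.27
position: [0.5732, -0.0292, 0.0854]
ee_rot: [0.998, -0.06, 0.017, -0.03]
ft_force: [-1.9, 7.5, 6.7]
opening: 0.0005
```

The arm stalls where the end stop should be. One firmer push to confirm.

```bash
python3 -m pendant '[[0,0,0,-1,-8,-1,0],[0,0,0,-1,-8,-1,0]]'; python3 - <<'E'
from h import *
a=snap('wrist','w4.png')[150:350,200:440,::-1]; b=snap('side','side4.png')[190:290,260:380,::-1]; c=snap('scene','sc4.png')[190:290,310:430,::-1]
print(sensors.observe()['position'],sensors.observe()['ft_force'])
E
```

```text
time: 6.43
position: [0.5731, -0.0293, 0.0857]
ee_rot: [0.997, -0.055, 0.018, -0.047]
ft_force: [0.9, 21.6, 4.9]
opening: 0.0002
[ 0.57305452 -0.02932119  0.08569631] [ 0.17693756 21.2042456   6.04760401]
```

```bash
python3 -m pendant '[[0,0,0,0,0,0,0],[0,0,0,0,0,0,0]]'; python3 -m pendant '[[0,0,0,0,0,4,0],[0,0,0,0,0,4,0],[0,0,0,0,0,6,0],[0,0,0,0,0,0,0]]'
```

```text
time: 6.75
position: [0.5736, -0.0262, 0.0868]
ee_rot: [0.997, -0.053, 0.019, -0.048]
ft_force: [-1.4, -1.1, 4.7]
opening: -0.0003
time: 7.08
position: [0.5737, -0.0273, 0.1013]
ee_rot: [0.997, -0.053, 0.019, -0.047]
ft_force: [-0.2, 0.8, 0.7]
opening: 0.0002
```

```bash
python3 -m pendant '[[0,0,0,0,0,10,0],[0,0,0,0,0,20,0],[0,0,0,0,0,30,0],[0,0,0,0,0,30,0],[0,0,0,0,0,0,0],[0,0,0,0,0,0,0]]'; python3 - <<'E'
from h import *
C=cal('wrist'); print(C[3].tolist(),C[4].tolist())
a=snap('wrist','w5.png')[150:350,200:440,::-1]; b=snap('side','side5.png')[190:290,260:380,::-1]; c=snap('scene','sc5.png')[210:310,290:410,::-1]
d=cv2.imread('pics/side4.png')[190:290,260:380]
f=lambda x,w,h:cv2.resize(x,(w,h),interpolation=2)
cv2.imwrite('pics/c5.png',np.vstack([np.hstack([f(a,400,300),f(d,400,300)]),np.hstack([f(b,400,300),f(c,400,300)])]))
np.savez('w5.npz',f=C[0],cx=C[1],cy=C[2],R=C[3],t=C[4])
E
```

```text
time: 7.58
position: [0.5707, -0.0301, 0.1951]
ee_rot: [0.997, -0.056, 0.016, -0.046]
ft_force: [0.4, 0.9, -0.4]
opening: 0.0002
[[0.9933508620473841, -0.11213731989330161, 0.026063122546348343], [-0.11510502525288571, -0.9717340715745099, 0.20611581041433444], [0.002213149622409153, -0.2077453143355408, -0.9781804467174633]] [-0.5748243329779397, 0.025415754251035993, 0.3423804402786679]
```

View pics/c5.png

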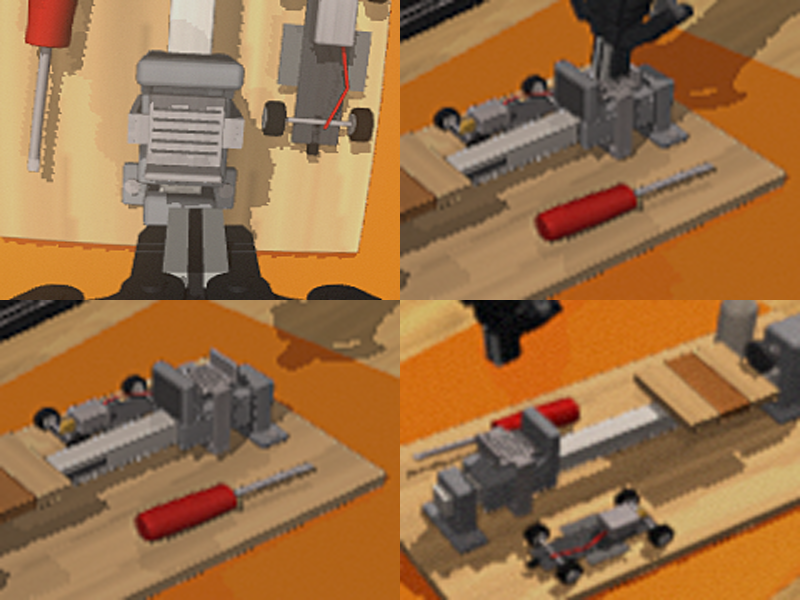

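The jaw is by the tail foot, the glued board is still on the bar, and the driver and chassis are in place. In case the jaw crept during the unload, I'll compare the horn before and after letting go.

```bash
python3 - <<'E'
from h import *
g=lambda n:cv2.resize(cv2.imread(f'pics/{n}.png',0),None,fx=8,fy=8,interpolation=cv2.INTER_CUBIC)
def m(A,B,x0,x1,y0,y1,pad=5):
    a=g(A)[y0*8:y1*8,x0*8:x1*8]; b=g(B)[(y0-pad)*8:(y1+pad)*8,(x0-pad)*8:(x1+pad)*8]
    r=cv2.matchTemplate(b,a,cv2.TM_CCOEFF_NORMED); _,v,_,l=cv2.minMaxLoc(r); return (l[0]/8-pad,l[1]/8-pad,round(v,3))
print('side horn',m('side4','side5',302,316,207,236)); print('side arm',m('side4','side5',320,328,222,243));print('side foot',m('side4','side5',336,350,215,235)); print('driver',m('side4','side5',300,332,250,272))
print('scene horn',m('sc4','sc5',325,340,243,280)); print('scene foot',m('sc4','sc5',296,315,265,285))
p=np.array([.576,-.01,.1]); 
for n in('side','scene'): print(n,'px per 3mm headward',np.subtract(proj(n,p+[.0005,.003,0]),proj(n,p)))
for n,a,b in(('wp','side1','side5'),): print(n,m(a,b,238,262,237,262))
print('wp scene',m('scene1','sc5',368,402,230,250),'glue',m('side1','side5',226,250,268,312),'chassis',m('scene1','sc5',326,372,273,305))
z=np.load('w5.npz'); C=tuple(z[k] for k in('f','cx','cy','R','t')); o,ex,ey,_=frame()
for t,U,V,h in [('hornback',190,93,.107),('lipfoot',187,178,.092),('foot front',190,193,.074),('horn front',190,53,.107)]:
    q=onz('wrist',200+U*.6,150+V*200/300,h,C); print(t,np.round([(q[:2]-o)@ex[:2],(q[:2]-o)@ey[:2]],4))
E
```

```text
side horn (-0.375, 0.125, 0.948)
side arm (-0.25, -0.625, 0.716)
side foot (0.0, 0.125, 0.768)
driver (0.0, 0.0, 0.996)
scene horn (0.75, -0.375, 0.665)
scene foot (-0.125, 0.25, 0.905)
side px per 3mm headward [-0.96958567  0.42879084]
scene px per 3mm headward [ 1.00724529 -0.42915592]
wp (0.0, 0.0, 0.999)
wp scene (0.0, 0.0, 0.997) glue (0.0, 0.0, 0.999) chassis (0.0, 0.0, 0.872)
hornback [ 0.1177 -0.0007]
lipfoot [0.1602 0.0004]
foot front [0.1736 0.0026]
horn front [ 0.1005 -0.0015]
```

The horn shifted about 1–2 mm headward during the unload, probably dragged by friction while the release was still down. I'll press again, push to the stop and lift with a slight tailward bias. First I'll take out the tilt.

```bash
python3 - <<'E'
from h import *
from scipy.spatial.transform import Rotation as T
s=sensors.observe(); q=T.from_quat(s['ee_rot']); a=-np.radians(9.3)/2
d=T.from_quat([np.cos(a),np.sin(a),0,0])*q.inv(); print(s['position'],d.as_rotvec())
E
```

```text
[ 0.57015631 -0.02983605  0.19349426] [-0.09055582  0.03712643 -0.05122703]
```

```bash
python3 -m pendant '[[-0.09,0.037,-0.05,2,6,0,0],[0,0,0,0,0,0,0],[0,0,0,0,0,0,0]]';python3 -m pendant '[[0,0,0,0,0,-25,0],[0,0,0,0,0,-25,0],[0,0,0,0,0,-18,0],[0,0,0,0,0,0,0],[0,0,0,0,0,0,0]]'
```

```text
time: 7.98
position: [0.5698, -0.0251, 0.1899]
ee_rot: [0.997, -0.083, -0.004, 0.002]
ft_force: [0.5, -0.4, -1.2]
opening: 0.0
time: 8.4
position: [0.5671, -0.0251, 0.1162]
ee_rot: [0.997, -0.081, -0.006, 0.0]
ft_force: [-0.3, -0.9, 0.5]
opening: 0.0003
```

```bash
python3 -m pendant '[[0,0,0,5,2,0,0],[0,0,0,0,0,0,0],[0,0,0,0,0,0,0]]';python3 -m pendant '[[0,0,0,0,0,-8,0],[0,0,0,0,0,-8,0],[0,0,0,0,0,0,0],[0,0,0,0,0,0,0]]'
```

```text
time: 8.65
position: [0.5726, -0.0237, 0.1173]
ee_rot: [0.997, -0.082, -0.006, -0.0]
ft_force: [-0.6, 0.5, -0.5]
opening: -0.0001
time: 8.98
position: [0.5751, -0.0238, 0.1029]
ee_rot: [0.997, -0.082, -0.003, -0.0]
ft_force: [-0.2, -0.4, -0.3]
opening: -0.0002
```

```bash
python3 -m pendant '[[0,0,0,-1,0,-6,0],[0,0,0,0,0,-5,0],[0,0,0,0,0,0,0]]';python3 -m pendant '[[0,0,0,0,0,-4,0],[0,0,0,0,0,-3,0],[0,0,0,0,0,-2,0]]'; python3 -m pendant '[[0,0,0,0,0,-2,0],[0,0,0,0,0,-2,0]]'
```

```text
time: 9.23
position: [0.574, -0.0237, 0.0911]
ee_rot: [0.997, -0.082, -0.003, -0.0]
ft_force: [0.4, -0.0, 0.4]
opening: 0.0001
time: 9.48
position: [0.5745, -0.0238, 0.0847]
ee_rot: [0.997, -0.082, -0.002, -0.0]
ft_force: [-7.6, -0.7, 22.2]
opening: -0.0001
time: 9.65
position: [0.5744, -0.0238, 0.0849]
ee_rot: [0.997, -0.082, -0.001, -0.0]
ft_force: [-4.0, -0.1, 11.2]
opening: -0.0002
```

Down at the bottom. Now the push.

```bash
python3 -m pendant '[[0,0,0,-0.3,-2,-1,0],[0,0,0,-0.3,-2,-1,0],[0,0,0,-0.3,-2,-1,0]]';python3 -m pendant '[[0,0,0,-0.3,-3,-1,0],[0,0,0,-0.3,-3,-1,0],[0,0,0,-0.3,-3,-1,0]]'
```

```text
time: 9.9
position: [0.5742, -0.0271, 0.0851]
ee_rot: [0.997, -0.081, 0.001, -0.003]
ft_force: [-0.2, 3.7, 4.9]
opening: 0.0
time: 10.15
position: [0.5749, -0.0301, 0.0849]
ee_rot: [0.997, -0.078, 0.003, -0.01]
ft_force: [-4.2, 12.2, 10.0]
opening: 0.0002
```

```bash
python3 -m pendant '[[0,0,0,-0.5,-4,-1,0],[0,0,0,-0.5,-4,-1,0]]'
```

```text
time: 10.32
position: [0.5748, -0.03, 0.0851]
ee_rot: [0.997, -0.076, 0.004, -0.019]
ft_force: [-2.0, 12.6, 8.4]
opening: -0.0002
```

```bash
python3 -m pendant '[[0,0,0,-0.3,-3,3,0],[0,0,0,-0.3,-2,4,0],[0,0,0,-0.2,-1.5,4,0]]';python3 -m pendant '[[0,0,0,0,-0.5,5,0],[0,0,0,0,0,10,0],[0,0,0,0,0,20,0],[0,0,0,0,0,30,0],[0,0,0,0,0,30,0],[0,0,0,0,0,0,0],[0,0,0,0,0,0,0]]'; python3 - <<'E'
from h import *
snap('side','side6.png');snap('scene','sc6.png')
g=lambda n:cv2.resize(cv2.imread(f'pics/{n}.png',0),None,fx=8,fy=8,interpolation=cv2.INTER_CUBIC)
def m(A,B,x0,x1,y0,y1,pad=5):
    a=g(A)[y0*8:y1*8,x0*8:x1*8]; b=g(B)[(y0-pad)*8:(y1+pad)*8,(x0-pad)*8:(x1+pad)*8]
    r=cv2.matchTemplate(b,a,cv2.TM_CCOEFF_NORMED); _,v,_,l=cv2.minMaxLoc(r); return (l[0]/8-pad,l[1]/8-pad,round(v,3))
for o in('4','5'):
    print(o,'side horn',m('side'+o,'side6',302,316,207,236),'scene horn',m('sc'+o,'sc6',325,340,243,280),'side plate',m('side'+o,'side6',316,334,205,225))
print('wp',m('side1','side6',238,262,237,262),'driver',m('side1','side6',300,332,250,272),'glue',m('side1','side6',226,250,268,312),'chassis',m('scene1','sc6',326,372,273,305))
f=lambda n,x,y:cv2.resize(cv2.imread(f'pics/{n}.png')[y:y+70,x:x+90],(400,300),interpolation=2)
cv2.imwrite('pics/c6.png',np.vstack([np.hstack([f('side5',285,195),f('side6',285,195)]),np.hstack([f('sc5',290,235),f('sc6',290,235)])]))
E
```

```text
time: 10.57
position: [0.5745, -0.0296, 0.0958]
ee_rot: [0.997, -0.073, 0.004, -0.026]
ft_force: [1.2, 4.3, -2.7]
opening: -0.0002
time: 11.15
position: [0.5715, -0.0349, 0.1935]
ee_rot: [0.997, -0.074, 0.001, -0.021]
ft_force: [0.1, -0.0, -0.0]
opening: -0.0001
4 side horn (0.0, 0.0, 0.991) scene horn (0.25, -0.25, 0.646) side plate (0.0, -1.75, 0.17)
5 side horn (0.375, -0.25, 0.948) scene horn (-0.625, 0.125, 0.978) side plate (0.625, -0.5, 0.898)
wp (0.0, 0.0, 0.999) driver (0.0, 0.0, 0.972) glue (0.0, 0.0, 0.999) chassis (0.0, 0.0, 0.874)
```

View pics/c6.png

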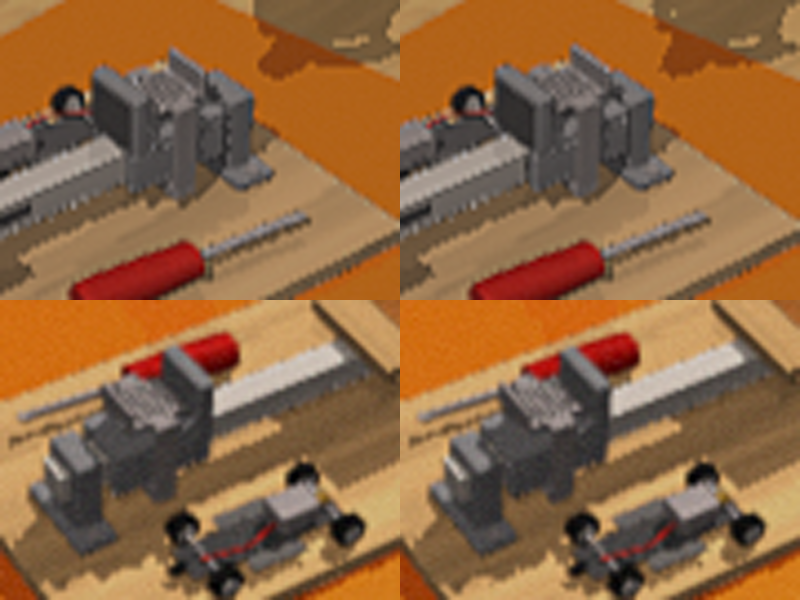

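The horn now sits exactly where it was while pushed against the stop, and the plate stands higher than after the first try.

```bash
python3 -c "
from plant import r
print(r.finish_job())"
```

```text
the job is handed in; nothing more can be done
None
```

The clamp is open: I pressed the release fully down, slid the jaw to the end stop, let the release spring up, and handed the job in at about 11 s. No verdict came back.

- **First try:** the push went solid at the end stop at about 21 N. As I eased off with the release still down, the jaw crept back 1–2 mm, as the pictures from both fixed cameras showed.
- **Second try:** I pressed again, pushed to the stop at about 12 N, and lifted with a slight tailward bias so the jaw could not follow.
- **Final check, jaw:** in the side view the horn is within about 0.1 pixel (under 0.5 mm) of its position against the stop. The scene view gave a 0.25 pixel offset, but that match was poor (0.65).
- **Final check, release:** the thumb plate looks higher than after the first try. I judged that from the pictures and did not measure its height.
- **Final check, other things:** the board, glue bottle, driver and chassis showed no measurable shift, though the chassis match was only 0.87. I did not re-measure the mug, pliers, car, spray can and soda bottle; the arm stayed well clear of the spray can and soda bottle. The arm ended clear of everything, with the wrist force at zero.

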